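Find the thread hand of a gas outlet cap and hold it lifted off

ROBOT

A 7-joint arm with a two-finger parallel gripper is mounted at the origin on the work surface. World frame = base frame: x ahead of the robot, y to its left, z up, the work surface at z = 0. Lengths are in m, angles in rad, forces in N, time in s.
With the tool pointing down it reaches from about 0.425 to 0.875 m from the base axis. Payload 9.9 kg.
Tool frame: the origin (TCP) lies between the finger pads; the fingertips stand 8 mm ahead of it and the grasp point (between the pads) lies 11 mm behind it; z points along the fingers, y is the line along which they close (so a half turn about z gives the same grasp; the last joint's range is limited). The gripper opens to 85 mm and grips with 20 to 120 N. Pads are 22 mm wide; open, the fingers measure 114 mm over their backs; the gripper's body (76 mm by 85 mm) begins 54 mm behind the grasp point. The pads swing forward as they close: fully open they stand 13 mm farther back than shut.
Start: joints at [1.047, 0.576, 0.025, 1.437, -0.015, 1.129, -0.057], TCP at [0.287, -0.611, 0.21] pointing down, gripper open.
Joint ranges: [-2.76, 2.76], [-0.34, 2.15], [-1.52, 1.57], [0.19, 2.46], [-1.09, 4.23], [0.17, 1.99], [-2.82, 2.82]. Speed limits (rad/s): [2.22, 2.22, 3.01, 3.01, 3.14, 3.14, 3.14].

INTERFACE

Orientations are given as [roll, pitch, yaw] about the fixed x, y, z axes, in that order (R = Rz(yaw) Ry(pitch) Rx(roll)).
In Python, from rig import r gives the robot as it stands. Calls block until the motion is done:
- r.reach(position, orientation): joint-space move of the TCP to a pose.
- r.servo_line(position, v=0.15, rotation=None): straight line of the TCP; rotation=None keeps the orientation; v is the mean speed in m/s.
- r.move_j(angles): joint-space move.
- r.gripper_to(opening, f_grip=None): finger opening in m; f_grip is the grip in N (None keeps the last); returns when the fingers have stopped.
- r.pause(seconds).
- r.solve_ik(position, orientation): joint angles nearest the present ones, or None.
- r.state(): the state.
- r.grab_frame(name): name is "scene" or "top" or "wrist"; returns the picture (420x560x3 uint8, red, green, blue); there is no depth.
- r.get_calibration(name): a dict with "intrinsics" (3x3 intrinsics, pixels), "rvec" (rotation vector, rad) and "tvec" (3), from world to camera coordinates, as OpenCV has them. Camera axes: x right, y down, z forward; pixel columns grow to the right and rows downward; lengths in m; the calibration is good to about 2 mm. A picture is of the moment at which its call begins: read the wrist's pose just before it. get_calibration takes no time and is no camera call; for the wrist camera it gives the pose at the moment of the call.
A pose or a line that the arm cannot do raises r.IKError and nothing moves.
- r.hand_in(): hands the job in; it is judged then, once.
The state is a dict: "t": time; "q": joint angles; "dq": joint speeds; "joint_efforts": joint torques, N m; "position": TCP position; "tcp_rot": TCP orientation; "wrist_force": force on the tool from outside, world axes, zero at the start; "moment": the same for the moment, N m; "width": finger opening in m; "finger_force": force on a finger pad.
Only numpy, scipy, OpenCV 4.12 (cv2) and the standard library are available. Lean on these libraries where they do the work, as an engineer would, in place of code of your own. Each camera call takes 0.05 s, during which the arm holds its last target. There are 200 camera calls.

TASK

On the ripening-gas dosing manifold, take the orange cap off its outlet: its coarse thread may be left- or right-handed and nothing shows which, so try it both ways until it gives, unscrew it by its grip bar, then lift it off. Finish while holding the orange cap upright in the gripper, at least 5 cm above where it sat, without putting it down or letting go. Leave the grey cap in place and do not push the mango, the data logger or the sizing ring about.

Things in the scene. Friction and masses are not known exactly. Their poses are not given: they have to be found in the camera images.
- manifold_top (a point): Centre of the top face of the dosing manifold, a fixed blue metal block 90 mm (x) x 270 mm (y), top 60 mm above the bench, at any yaw within 30 degrees. Two brass outlets stand on it, 75 mm to either side of this point along y, each under a cap. A brass outlet is 26 mm tall: a cap must rise 30 mm to clear it. Seated caps have their grip bars along this x axis, within 3 degrees.
- cap_orange_grip (a point): Centre of the grip bar on the orange cap, the one to take off; it may be on either outlet. The bar stands upright on the round cap: 44 mm long (x), 16 mm thick (y; pinch it along y), 30 mm tall (z, the cap's axis, up). This point is 15 mm below the bar's top, 15 mm above the cap's round top and 43 mm above the skirt's lower rim; seated, it is 105 mm above the bench.
- cap_orange: The orange cap, 60 mm wide, 58 mm tall with bar, 70 to 130 g; origin at the lower rim's centre, axes as the bar. Short coarse thread, hand differs by case: the wrong way about z it meets a hard stop within 10 degrees; the right way it turns easily without rising and meets a stop at about 68 degrees from its start. It lifts straight off from 52 to 68 degrees; sooner it cannot. Hard turning on at a stop overloads the wrist.
- cap_grey_grip (a point): Centre of the grip bar of the grey cap, the same shape and size as the orange cap, on the other outlet, 150 mm away; to be left alone. Its thread is of the opposite hand.
- mango_c (a point): Bystander: centre of a yellow-green mango 72 mm wide and 82 mm tall, standing on a small card disc, 41 mm above the bench; on the near side of the manifold (towards the robot). Leave it.
- logger_c (a point): Bystander: centre of a white box-shaped temperature logger 60 x 90 x 26 mm lying on the bench on the near side of the manifold. Leave it.
- sizing_ring_c (a point): Bystander: centre of an aluminium fruit-sizing ring, 90 mm outside diameter, 8 mm thick, lying flat on the bench on the far side of the manifold. Leave it.
Things that resemble listed ones, but are neither listed nor needed, are in the scene too. Of the things shaped like the cap_orange, the orange one is meant.

How it is judged:
By the outcome, as a careful person would: the job done as asked, in the order asked, and still so for the second after the job is handed in, while the arm keeps its last pose, push and grip.
It also fails if it takes over 38 s, if anything falls off the work surface, if the arm or the gripper's body presses on something with over 40 N, if the wrist force passes 120 N, or if a joint passes its speed limit or range.

## Working session

There is one attempt and no reset: what is moved stays moved. The work goes in short steps, each a Python script; the robot and the scene stay as the last script left them, time stands still between calls to the robot, and variables do not carry over. Pictures are saved under pics/ and viewed, at most 10 in all, crops included, and the job is handed in when it is done.

```bash
mkdir -p pics; python3 - <<'E'
from rig import r
import cv2,numpy as np
a=r.grab_frame("top");b=r.grab_frame("scene")
cv2.imwrite("pics/top.png",a[:,:,::-1]);cv2.imwrite("pics/scene.png",b[:,:,::-1])
for n in("top","scene"):
    print(r.get_calibration(n))
s=r.state();print(s["t"],s["position"],s["tcp_rot"],s["width"])
E
```

```text
{'intrinsics': array([[544.7791154 ,   0.        , 289.44906085],
       [  0.        , 544.7791154 , 211.43352696],
       [  0.        ,   0.        ,   1.        ]]), 'rvec': array([ 2.15058451, -2.07518783,  0.21680786]), 'tvec': array([0.01604611, 0.54779533, 1.11106588])}
{'intrinsics': array([[417.0319276 ,   0.        , 281.03185016],
       [  0.        , 417.0319276 , 205.11288496],
       [  0.        ,   0.        ,   1.        ]]), 'rvec': array([ 1.37047207,  2.01796608, -0.97108866]), 'tvec': array([ 0.18549656, -0.241329  ,  1.21664023])}
0.1 [ 0.28720725 -0.61038276  0.20921733] [-3.14008853e+00  8.35288536e-05  4.39840698e-01] 0.08541339226248888
```

View pics/top.png

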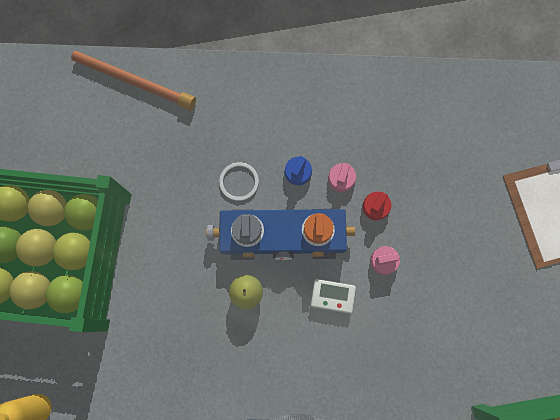

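View pics/scene.png

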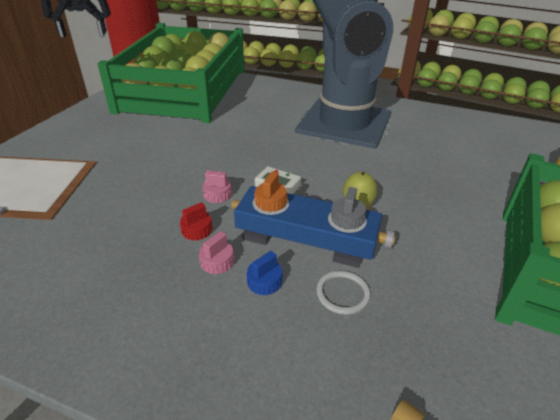

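Top view: the orange cap is on the manifold at about (319,229) and the grey cap at (247,230). The lookalikes stand loose on the bench: red (377,206), pink (342,177) and (385,260), blue (298,170). Only the cap at (319,229) is orange and on an outlet. I'll confirm that in one enlarged crop and refine the position.

```bash
cat > h.py <<'E'
import cv2,numpy as np
def ray(c,uv,z):
    R=cv2.Rodrigues(c["rvec"])[0];C=-R.T@c["tvec"]
    d=R.T@np.linalg.solve(c["intrinsics"],[uv[0],uv[1],1.]);return C+d*(z-C[2])/d[2]
def proj(c,p):
    return cv2.projectPoints(np.array(p,float).reshape(-1,3),c["rvec"],c["tvec"],c["intrinsics"],None)[0].reshape(-1,2)
E
python3 - <<'E'
from rig import r
from h import *
im=cv2.imread("pics/top.png")
cv2.imwrite("pics/crop.png",cv2.resize(im[190:270,205:365],None,fx=5,fy=5,interpolation=cv2.INTER_CUBIC))
c=r.get_calibration("top")
print(ray(c,(319,229),.105),ray(c,(247,230),.105),ray(c,(245,292),.05),ray(c,(333,296),.026))
E
```

```text
[ 0.5023744 -0.0261153  0.105    ] [0.49504394 0.12040318 0.105     ] [0.37297501 0.12235808 0.05      ] [ 0.37253018 -0.06356921  0.026     ]
```

View pics/crop.png

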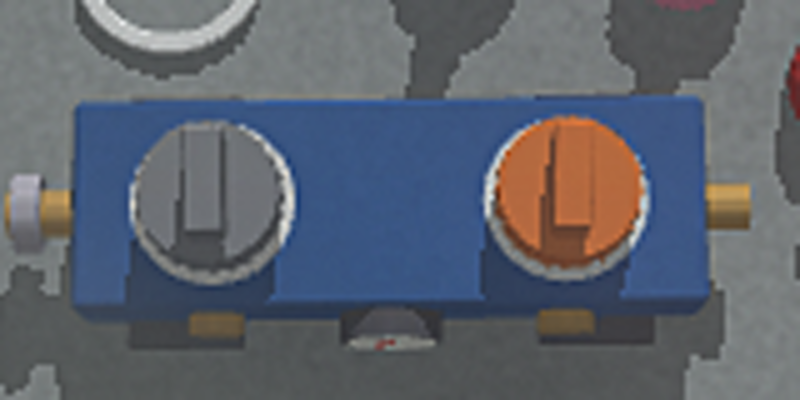

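The crop confirms the orange cap on the right-hand outlet. In the crop, its bar top runs from (555,123) to (594,226), and the grey one from (184,124) to (220,231).

```bash
python3 - <<'E'
from rig import r
from h import *
c=r.get_calibration("top")
f=lambda u,v,z:ray(c,((u+.5)/5-.5+205,(v+.5)/5-.5+190),z)
o=f(574,174,.12);g=f(203,177.5,.12);print(o,g,np.linalg.norm(o-g))
d=g-o;print("yaw y-axis",np.degrees(np.arctan2(-d[0],d[1])))
C=[f(76,103,.06),f(700,97,.06),f(708,297,.06),f(75,302,.06)]
m=np.mean(C,0);print("man",m);d=C[0]-C[1]+C[3]-C[2];print(np.linalg.norm(d)/2,np.degrees(np.arctan2(-d[0],d[1])))
# approach above the cap, check IK for turn
yaw=np.arctan2(-d[0],d[1])
p=[o[0],o[1],.26]
for dy in(-80,-66,0,66,80):
  for k in(0,np.pi,-np.pi):
    q=r.solve_ik([o[0],o[1],.105],[np.pi,0,yaw+k+np.radians(dy)]);print(dy,k,None if q is None else np.round(q,2))
E
```

```text
[ 0.50915307 -0.02591257  0.12      ] [0.50235659 0.12330522 0.12      ] 0.14937249117531637
yaw y-axis 2.607869020979892
man [0.50668291 0.04874044 0.06      ]
0.2666299946686569 2.5663924583102755
-80 0 [-0.3   0.49  0.38  2.01 -0.28  0.69 -2.67]
-80 3.141592653589793 [ 0.25  0.48 -0.42  1.99  0.29  0.72 -0.12]
-80 -3.141592653589793 [ 0.25  0.48 -0.42  1.99  0.29  0.72 -0.12]
-66 0 [-0.25  0.48  0.3   2.01 -0.22  0.68 -2.49]
-66 3.141592653589793 [ 0.29  0.49 -0.47  1.99  0.32  0.73  0.08]
-66 -3.141592653589793 [ 0.29  0.49 -0.47  1.99  0.32  0.73  0.08]
0 0 [-0.04  0.46 -0.01  2.    0.    0.68 -1.57]
0 3.141592653589793 [ 0.44  0.53 -0.7   1.98  0.48  0.79  1.08]
0 -3.141592653589793 [ 0.44  0.53 -0.7   1.98  0.48  0.79  1.08]
66 0 [ 0.16  0.47 -0.29  1.99  0.2   0.7  -0.62]
66 3.141592653589793 [ 0.74  0.77 -1.29  1.98  0.85  1.1   1.83]
66 -3.141592653589793 [ 0.74  0.77 -1.29  1.98  0.85  1.1   1.83]
80 0 [ 0.2   0.48 -0.34  1.99  0.24  0.71 -0.42]
80 3.141592653589793 [ 0.74  0.77 -1.29  1.98  0.85  1.1   2.07]
80 -3.141592653589793 [ 0.74  0.77 -1.29  1.98  0.85  1.1   2.07]
```

```bash
python3 - <<'E'
from rig import r
from h import *
yaw=np.radians(2.58)
r.reach([.509,-.026,.23],[np.pi,0,yaw])
s=r.state();c=r.get_calibration("wrist");im=r.grab_frame("wrist")[:,:,::-1].copy()
print(s["t"],s["position"],s["tcp_rot"],np.round(s["q"],2))
R=np.array([[np.cos(yaw),-np.sin(yaw)],[np.sin(yaw),np.cos(yaw)]])
P=[list(np.array([.5092,-.0259])+R@v)+[.12] for v in ([-.022,-.008],[.022,-.008],[.022,.008],[-.022,.008])]
q=proj(c,P);print(q)
cv2.polylines(im,[np.round(q).astype(int)],True,(255,255,0),1)
cv2.imwrite("pics/w1.png",im);np.savez("w1.npz",**c)
E
```

```text
2.3333 [ 0.50912345 -0.02694018  0.22997555] [ 3.14126002e+00 -3.01657648e-05  4.37340576e-02] [ 0.05  0.31 -0.12  1.83  0.05  1.   -1.62]
[[285.16973543 225.68532532]
 [285.47458267 175.89983532]
 [266.34249517 175.91015795]
 [266.8683338  225.69792258]]
```

View pics/w1.png

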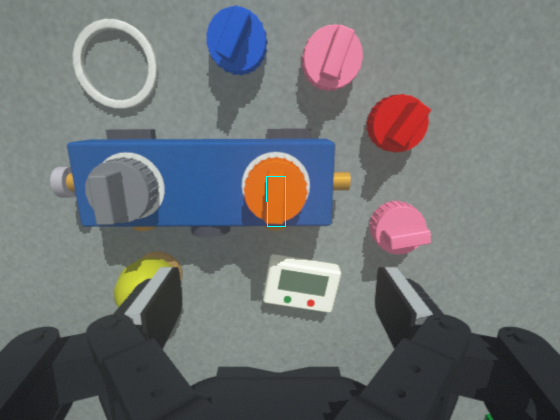

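The wrist view shows the orange cap at about (276,190). The predicted bar outline (267–285, 176–226) lies on it. I'll enlarge to check the fit.

```bash
python3 - <<'E'
import cv2
im=cv2.imread("pics/w1.png")[145:235,225:345]
im=cv2.convertScaleAbs(im,alpha=1.0)
cv2.imwrite("pics/w1c.png",cv2.resize(im,None,fx=6,fy=6,interpolation=cv2.INTER_CUBIC))
E
```

```text
(no output)
```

View pics/w1c.png

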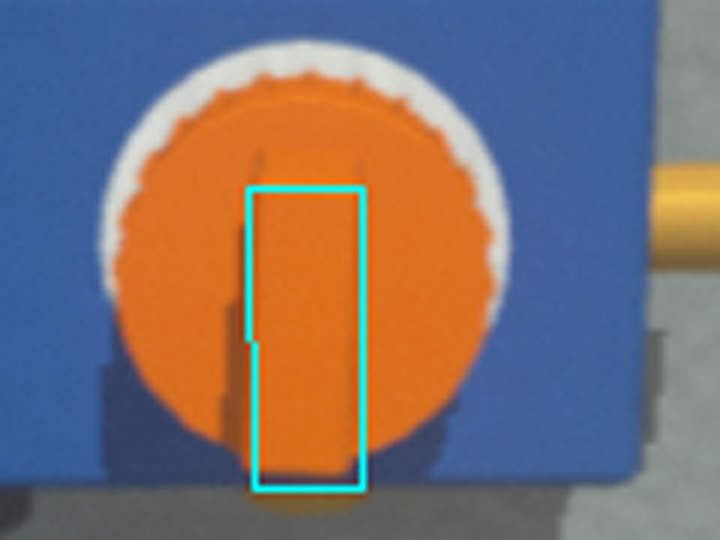

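The bar's near edge sits about 3 px (2–2.5 mm) farther in +x than predicted, and its y is within 1 mm. I'll split the difference at x=0.5105, then descend and grip.

```bash
python3 - <<'E'
from rig import r
from h import *
S=lambda:(lambda s:print(round(s["t"],2),np.round(s["position"],4),np.round(s["tcp_rot"],3),"F",np.round(s["wrist_force"],1),"M",np.round(s["moment"],2),"w",round(s["width"],4),s["finger_force"]))(r.state())
r.gripper_to(.05,60)
yaw=np.radians(2.58)
r.servo_line([.5105,-.0257,.135],v=.15);S()
r.servo_line([.5105,-.0257,.104],v=.06);S()
r.gripper_to(.0,60);S()
E
```

```text
3.61 [ 0.511  -0.0257  0.1356] [ 3.142e+00 -1.000e-03  4.500e-02] F [ 0.1 -0.5  0.5] M [ 0.03  0.01 -0.  ] w 0.0499 0.0
4.28 [ 0.5105 -0.0257  0.1039] [-3.142  0.     0.045] F [-0.2  0.2 -0.2] M [ 0.04 -0.05  0.05] w 0.0505 0.0
4.81 [ 0.5105 -0.0257  0.1041] [-3.142 -0.     0.045] F [0.6 0.1 0.2] M [ 0.01 -0.02  0.01] w 0.0001 0.0
```

The fingers closed fully on nothing, so I'll look before doing anything else.

```bash
python3 - <<'E'
from rig import r
from h import *
a=r.grab_frame("wrist")[:,:,::-1];b=r.grab_frame("scene")[:,:,::-1]
c=r.get_calibration("scene");print(proj(c,[[.5105,-.0257,.104],[.5105,-.0257,.12]]))
b=cv2.resize(b[100:270,160:400],(560,397),interpolation=cv2.INTER_CUBIC)
v=np.zeros((600,800,3),np.uint8);v[:300,:400]=cv2.resize(a,(400,300));v[203:600,240:800]=b
cv2.imwrite("pics/w2.png",v)
E
```

```text
[[270.08975095 183.96073349]
 [270.10860652 176.87216134]]
```

View pics/w2.png

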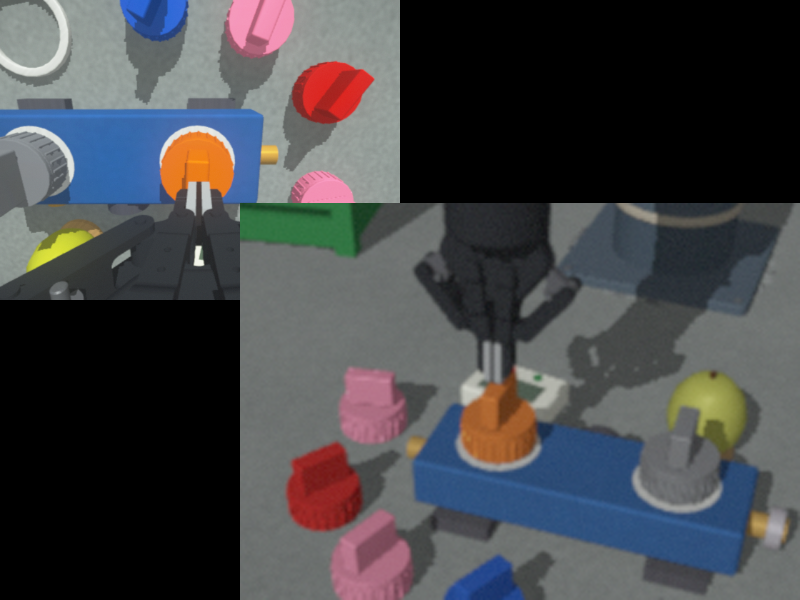

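The scene inset shows the closed fingertips at about (269,176) px, at the near, upper end of the bar rather than around it. The bar top is at about (272,184). I'll compare all cameras numerically in one enlarged composite.

```bash
python3 - <<'E'
from rig import r
from h import *
s=r.state();cw=r.get_calibration("wrist")
a=r.grab_frame("wrist")[:,:,::-1];b=r.grab_frame("scene")[:,:,::-1].copy();t=r.grab_frame("top")[:,:,::-1]
p=s["position"];tips=p-[0,0,.008]
for n in("wrist","top","scene"): print(n,np.round(proj(r.get_calibration(n),[p,tips,[.5092,-.0259,.12],[.5118,-.0257,.12],[.51,-.026,.105]]),1).tolist())
cw=r.get_calibration("wrist");R=cv2.Rodrigues(cw["rvec"])[0];print("wristcam C",-R.T@cw["tvec"],"axis",R[2])
for n in("top","scene"):
    c=r.get_calibration(n);R=cv2.Rodrigues(c["rvec"])[0];print(n,-R.T@c["tvec"],R[2])
v=np.zeros((600,800,3),np.uint8)
Z=lambda im,x,y,w,h,k:cv2.resize(im[y:y+h,x:x+w],None,fx=k,fy=k,interpolation=cv2.INTER_CUBIC)
v[:300,:400]=Z(b,235,150,80,60,5)
v[:300,400:]=Z(cv2.imread("pics/scene.png"),235,150,80,60,5)
v[300:,:400]=Z(a,210,170,133,100,3)[:300,:400] if 0 else cv2.resize(a[160:310,180:380],(400,300))
v[300:,400:]=Z(t,280,195,80,60,5)
cv2.imwrite("pics/w3.png",v)
E
```

```text
wrist [[276.8, 254.0], [276.9, 248.2], [277.0, 269.8], [276.8, 265.0], [277.3, 255.7]]
top [[318.9, 225.2], [318.7, 225.8], [319.4, 224.4], [319.3, 223.1], [319.0, 225.3]]
scene [[270.1, 183.9], [270.1, 187.4], [270.3, 176.5], [269.8, 177.2], [270.0, 183.3]]
wristcam C [ 0.58266217 -0.02292025  0.26691668] axis [-0.28421999 -0.013827   -0.95865938]
top [0.30929274 0.03073691 1.19924886] [ 0.20351716  0.00414639 -0.9790626 ]
scene [1.10444298 0.21695648 0.55317058] [-0.74025234 -0.27395237 -0.61398418]
```

View pics/w3.png

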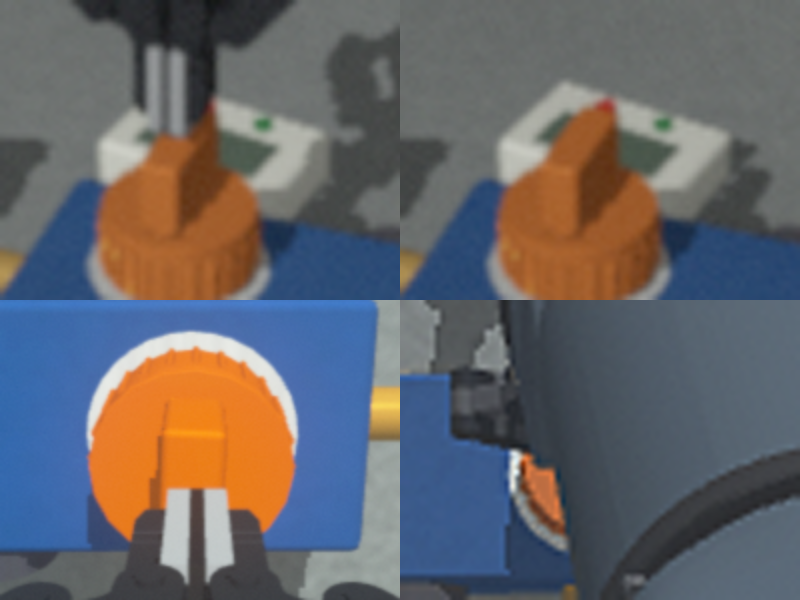

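Across views, the fingertips appear about 10 mm above the bar top rather than around it, although the reported TCP z is 0.104. I'll check the wrist camera and kinematics against the known manifold corners.

```bash
python3 - <<'E'
from rig import r
from h import *
from scipy.optimize import least_squares
c=dict(np.load("w1.npz"));im=cv2.imread("pics/w1.png").astype(int)
m=((im[...,0]>im[...,2]+50)&(im[...,0]>im[...,1]+25)).astype(np.uint8);m[:125]=0;m[:,345:]=0
print("blue bbox",cv2.boundingRect(m), [ (y,np.where(m[y])[0][[0,-1]].tolist()) for y in(142,150,180,210,222)])
yaw=np.radians(2.57);R=np.array([[np.cos(yaw),-np.sin(yaw)],[np.sin(yaw),np.cos(yaw)]])
P=[list(np.array([.5067,.0487])+R@v)+[.06] for v in ([.045,.135],[.045,-.135],[-.045,-.135],[-.045,.135])]
print("pred w1",np.round(proj(c,P),1).tolist())
R3=cv2.Rodrigues(c["rvec"])[0];print("cam w1",-R3.T@c["tvec"],c["intrinsics"][0])
# triangulate visible fingertip from the two views
cs,cw=r.get_calibration("scene"),r.get_calibration("wrist")
f=lambda X:np.r_[proj(cs,X)[0]-[268.7,177],proj(cw,X)[0]-[279,254]]
s=least_squares(f,[.51,-.026,.11],x_scale=.01);print("tip",s.x,f(s.x))
c0=r.get_calibration("top");g=lambda X:np.r_[proj(cs,X)[0]-[271.4,177.6],proj(c0,X)[0]-[319.4,224.4]]
s=least_squares(g,[.51,-.026,.11],x_scale=.01);print("bar top",s.x,g(s.x))
E
```

```text
blue bbox (67, 139, 268, 87) [(142, [70, 333]), (150, [68, 333]), (180, [74, 332]), (210, [79, 331]), (222, [81, 330])]
pred w1 [[64.3, 141.1], [337.1, 141.1], [332.8, 227.0], [79.9, 227.1]]
cam w1 [ 0.58127669 -0.02416266  0.39287901] [329.84431254   0.         278.06106987]
tip [ 0.51975753 -0.02627791  0.12489413] [-0.80084428  0.20049813 -0.18258927  0.10484588]
bar top [ 0.5091238  -0.02481873  0.11791467] [-0.57302694 -0.07568288 -0.601146    0.18138739]
```

The visible fingertip triangulates to z≈0.12–0.125, above the bar top (0.118–0.120). The pads therefore sit higher than the stated tool geometry suggests. I'll open narrow and make a guarded descent, feeling for contact, then close.

```bash
cat >> h.py <<'E'
from rig import r
def S():
    s=r.state();print(round(s["t"],2),np.round(s["position"],4),np.round(s["tcp_rot"],3),"F",np.round(s["wrist_force"],1),"M",np.round(s["moment"],2),"w",round(s["width"],4),"ff",s["finger_force"]);return s
E
python3 - <<'E'
from h import *
r.servo_line([.5105,-.0255,.125],v=.1)
r.gripper_to(.034,60);S()
r.servo_line([.5105,-.0255,.104],v=.06)
z=.104;b=np.array(r.state()["wrist_force"])
while z>.076:
    z-=.002;r.servo_line([.5105,-.0255,z],v=.03)
    d=np.array(r.state()["wrist_force"])-b
    if np.abs(d).max()>4: break
print("stop z",z,d);S()
E
```

```text
5.84 [ 0.5104 -0.0255  0.1248] [3.142 0.    0.045] F [-1.7 -0.7  0.1] M [-0.02 -0.01  0.01] w 0.0338 ff 0.0
stop z 0.07599999999999997 [-1.0675906   0.43097064 -0.35864159]
9.84 [ 0.5104 -0.0255  0.0759] [-3.142  0.     0.045] F [-0.6 -0.  -0.4] M [-0.04 -0.03 -0.  ] w 0.0341 ff 0.0
```

```bash
python3 - <<'E'
from h import *
a=r.grab_frame("wrist")[:,:,::-1];b=r.grab_frame("scene")[:,:,::-1]
v=np.zeros((600,800,3),np.uint8)
v[:600,:400]=cv2.resize(b[120:240,230:310],(400,600),interpolation=cv2.INTER_CUBIC)
v[:300,400:]=cv2.resize(a,(400,300),interpolation=cv2.INTER_AREA)
v[300:,400:]=cv2.resize(a[160:310,180:380],(400,300),interpolation=cv2.INTER_CUBIC)
cv2.imwrite("pics/w4.png",v);print(proj(r.get_calibration("scene"),[r.state()["position"]]),proj(r.get_calibration("wrist"),[r.state()["position"]]))
E
```

```text
[[270.14075649 195.9807971 ]] [[276.86492374 253.98870093]]
```

View pics/w4.png

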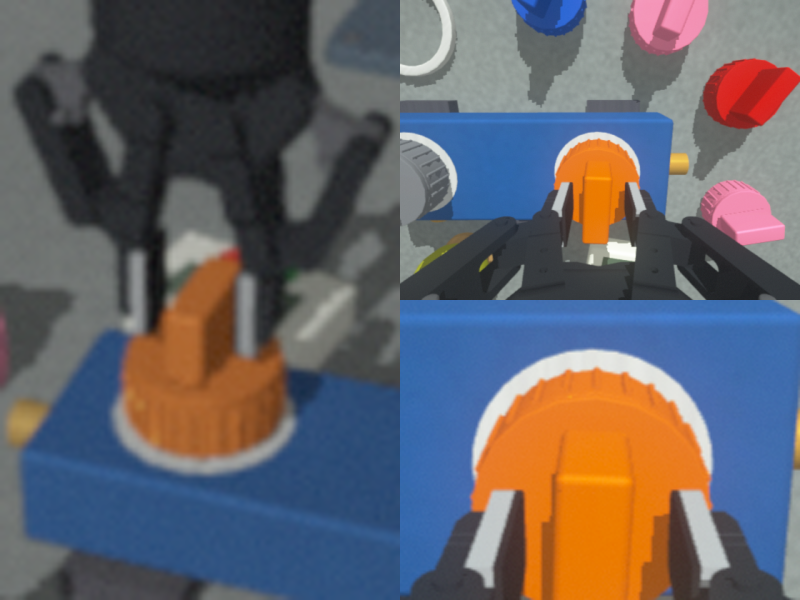

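The open pads now straddle the bar, with tips in the scene inset at (145,330) and (247,352). Their midpoint lies on the bar, just above the cap's round top. So the height offset was real; I'll close and check.

```bash
python3 - <<'E'
from h import *
r.gripper_to(0,60);s=S()
if s["width"]>.012:
    p=s["position"]
    M0=np.array(s["moment"]);F0=np.array(s["wrist_force"]);y0=.045
    for k in(2,4,6,8,10,12):
        r.servo_line([.5105,-.0255,.076],v=.05,rotation=[np.pi,0,y0+np.radians(k)])
        s=S()
        if abs(s["moment"][2]-M0[2])>.8: break
E
```

```text
10.24 [ 0.5106 -0.0254  0.0762] [-3.141 -0.     0.045] F [-1.2  0.8  4.1] M [ 0.25  0.29 -0.04] w 0.0146 ff 58.99984896183014
10.49 [ 0.5105 -0.025   0.0762] [-3.141 -0.     0.081] F [-1.6  1.7  5.4] M [ 0.53  0.38 -0.04] w 0.0146 ff 59.156177043914795
10.74 [ 0.5103 -0.0246  0.0762] [-3.141  0.     0.116] F [-1.8  3.6  6.3] M [ 0.84  0.52 -0.06] w 0.0146 ff 59.27933871746063
10.99 [ 0.5102 -0.0244  0.0762] [-3.14  0.    0.15] F [-2.3  4.8  5.7] M [ 1.    0.67 -0.2 ] w 0.0149 ff 59.496105909347534
11.24 [ 0.5102 -0.0244  0.0762] [-3.14   0.     0.184] F [-2.4  4.9  6.9] M [ 1.13  0.66 -0.73] w 0.0147 ff 61.03987455368042
11.49 [ 0.5102 -0.0244  0.0763] [-3.14  -0.     0.218] F [-1.4  5.4  6.7] M [ 1.22  0.64 -1.23] w 0.0152 ff 66.78739462418889
```

Turning + meets a hard stop at about 6–7°, where the moment climbs to −1.2 N m. I'll reverse.

```bash
python3 - <<'E'
from h import *
y0=.045
for k in(6,0,-6,-12,-20,-28,-36,-44,-52,-56,-60):
    r.servo_line([.5105,-.0255,.076],v=.05,rotation=[np.pi,0,y0+np.radians(k)])
    s=S()
    if s["moment"][2]>.9: print("stop",k);break
E
```

```text
11.74 [ 0.5105 -0.0244  0.0763] [-3.141 -0.     0.15 ] F [-2.1  5.2  5.5] M [ 1.18  0.58 -0.34] w 0.0146 ff 59.62428331375122
12.0 [ 0.5109 -0.0251  0.0762] [-3.142e+00 -1.000e-03  4.800e-02] F [-1.1  3.9  5.2] M [ 0.64  0.13 -0.09] w 0.0149 ff 59.17739152908325
12.26 [ 0.5109 -0.0256  0.0762] [ 3.141e+00 -1.000e-03 -5.700e-02] F [0.2 2.1 5.1] M [ 0.3   0.07 -0.07] w 0.0148 ff 59.17138159275055
12.52 [ 0.5109 -0.0259  0.0762] [ 3.141e+00 -1.000e-03 -1.620e-01] F [-0.7 -0.1  4.9] M [ 0.12  0.03 -0.07] w 0.0149 ff 59.18316900730133
12.81 [ 0.5108 -0.026   0.0762] [ 3.141e+00 -1.000e-03 -3.010e-01] F [-0.6 -0.   5.1] M [ 0.08  0.09 -0.12] w 0.0151 ff 59.211169481277466
13.1 [ 0.5108 -0.026   0.0762] [ 3.141e+00 -1.000e-03 -4.410e-01] F [-0.5  0.2  6. ] M [ 0.06  0.06 -0.05] w 0.0146 ff 59.21822547912598
13.39 [ 0.5108 -0.0261  0.0762] [ 3.141e+00 -1.000e-03 -5.810e-01] F [ 0.5 -0.1  4.6] M [ 0.04  0.06 -0.02] w 0.015 ff 59.22800123691559
13.68 [ 0.5108 -0.026   0.0762] [ 3.141e+00 -1.000e-03 -7.200e-01] F [-0.6 -0.4  5.1] M [ 0.07  0.06 -0.07] w 0.0151 ff 59.24078106880188
13.97 [ 0.5107 -0.026   0.0762] [ 3.141e+00 -1.000e-03 -8.600e-01] F [-0.3 -0.3  5.4] M [ 0.02  0.1  -0.08] w 0.0147 ff 59.27603244781494
14.22 [ 0.5107 -0.026   0.0762] [ 3.142e+00 -1.000e-03 -9.300e-01] F [0.1 0.1 5.5] M [ 0.08  0.04 -0.02] w 0.0149 ff 59.25850510597229
14.47 [ 0.5107 -0.0261  0.0762] [-3.142e+00 -1.000e-03 -1.000e+00] F [-0.6  0.1  5.8] M [-0.01  0.1  -0.06] w 0.0144 ff 59.258814454078674
```

It turned easily to −60°. Next is a guarded lift.

```bash
python3 - <<'E'
from h import *
R=[np.pi,0,.045-np.radians(60)]
ok=True
for z in(.079,.083,.09,.1):
    r.servo_line([.5106,-.026,z],v=.04,rotation=R);s=S()
    if s["wrist_force"][2]<-12: ok=False;print("held");break
if ok:
    r.servo_line([.5106,-.026,.166],v=.08,rotation=R);r.pause(.3);S()
    a=r.grab_frame("wrist")[:,:,::-1];b=r.grab_frame("scene")[:,:,::-1]
    v=np.zeros((420,800,3),np.uint8)
    v[:,:400]=cv2.resize(b[60:270,180:380],(400,420),interpolation=cv2.INTER_CUBIC);v[:300,400:]=cv2.resize(a,(400,300))
    cv2.imwrite("pics/w5.png",v)
E
```

```text
14.72 [ 0.5104 -0.0262  0.0789] [ 3.141  0.    -1.001] F [ 0.6 -0.2 -1.4] M [ 0.08 -0.01 -0.09] w 0.0144 ff 58.372079730033875
14.97 [ 0.5107 -0.0262  0.0832] [-3.141 -0.    -1.002] F [ 0.5 -0.1 -1.9] M [ 0.01 -0.04 -0.  ] w 0.0149 ff 58.37337255477905
15.3 [ 0.5109 -0.026   0.0903] [-3.141 -0.    -1.002] F [ 0.3  0.3 -1.6] M [-0.05  0.04 -0.03] w 0.0146 ff 58.374322056770325
15.7 [ 0.5108 -0.026   0.1003] [-3.141 -0.    -1.002] F [-0.6 -0.1 -0.3] M [ 0.   -0.01  0.04] w 0.0152 ff 58.37453305721283
16.98 [ 0.5105 -0.026   0.1657] [ 3.141  0.    -1.002] F [ 0.4 -0.3 -1.1] M [ 0.03  0.02 -0.  ] w 0.0146 ff 58.37485492229462
```

```bash
ls pics
```

```text
crop.png
scene.png
top.png
w1.png
w1c.png
w2.png
w3.png
w4.png
w5.png
```

View pics/w5.png

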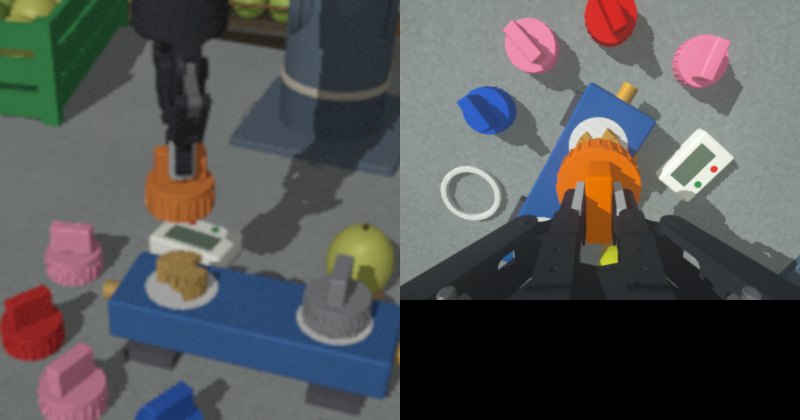

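The orange cap is upright in the gripper at inset (180,180), well clear of the bare brass outlet at (180,275). The grey cap, mango, logger and ring haven't moved. The lift was 90 mm.

```bash
python3 -c "
from rig import r
print(r.hand_in())"
```

```text
the job is handed in; nothing more can be done
None
```

The job is handed in: the orange cap stopped at about 6–7° one way, unscrewed about 60° the other (clockwise from above, so a left-hand thread), and is held upright about 9 cm above its seat, with the grey cap and bystanders undisturbed.

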